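Wedge the spacer in the bonding jig and hold the tile flush

ROBOT

A 6-joint arm with a two-finger parallel gripper is mounted at the origin on a cart in front of the work surface, level with it; the furniture and walls round the work are solid. World frame = base frame: x ahead of the robot, y to its left, z up, the work surface at z = 0. Lengths are in m, angles in rad, forces in N, time in s.
With the tool pointing down it reaches from about 0.25 to 0.725 m from the base axis. Payload 4 kg.
Tool frame: the origin (TCP) lies midway between the tips of the shut fingers; the grasp point (between the pads) lies 19 mm behind it; z points along the fingers, y is the line along which they close (so a half turn about z gives the same grasp; the last joint's range is limited). The gripper opens to 85 mm and grips with 20 to 120 N. Pads are 22 mm wide; open, the fingers measure 114 mm over their backs; the gripper's body (76 mm by 85 mm) begins 54 mm behind the grasp point. The pads swing forward as they close: fully open they stand 13 mm farther back than shut.
Start: joints at [1.134, 0.241, 0.005, 1.335, 0, 1.571], TCP at [0.212, 0.453, 0.231] pointing down, gripper open.
Joint ranges: [-2.72, 2.72], [-1.05, 1.87], [-1.09, 1.28], [-1.99, 2.15], [-1.42, 1.44], [-3.14, 3.14]. Speed limits (rad/s): [2.79, 2.79, 3.14, 3.14, 3.14, 3.14].

INTERFACE

Orientations are given as a unit quaternion [x, y, z, w].
In Python, from workcell import bot, camera, job_done gives the robot as it stands.
- The arm moves only by the tool carry_out, never from a script. Its argument "plan" is a list of rows, each an object of numbers: "dx", "dy", "dz": the shift along the tool's x, y, z in mm; "twist": the turn about the tool's z in degrees; "fingers": the closure, from -1 (fully open) to 1 (shut). In form: [{"dx": .., "dy": .., "dz": .., "twist": .., "fingers": ..}, ...]. A call has exactly 5 rows; each row is the pose to reach, as a shift and turn from the pose commanded when the call began, along the tool's axes at that moment; what a row does not reach only later rows make up. A row lasts 1/12 s, in which the tool goes at most 41.7 mm and 7.16 degrees, less where a joint would pass 70% of its speed; a pose out of reach is approached as far as the arm can. A call with a gripper value outside its range is refused whole. The fingers move at their own pace and stop on an object; the grip force is fixed at half the most. Time passes only in rows, so rows that repeat a pose let the fingers close, or fill a call up. It gives the time, the measured TCP pose, the force, the opening and the grip force at its end, in the units of the state.
- bot.get_obs(): the state, without advancing time (a new reading comes with each control period).
- camera(name): name is "scene" or "top" or "wrist"; returns a dict with "image" (420x560x3 uint8, red, green, blue), "intrinsics" (3x3 intrinsics, pixels), "distortion" ([k1, k2, p1, p2, k3] as OpenCV has them; the pictures are not rectified), "eye" and "attitude" of the camera in the world. Camera axes: x right, y down, z forward; pixel columns grow to the right and rows downward; lengths in m; the calibration is good to about 2 mm. A picture is of the moment at which its call begins. There is no depth.
- job_done(): hands the job in; it is judged then, once.
The state is a dict: "clock": time; "joint_pos": joint angles; "joint_vel": joint speeds; "tau": joint torques, N m; "eef_pos": TCP position; "tool_rot": TCP orientation; "ft_force": force on the tool from outside, world axes, zero at the start; "ft_torque": the same for the moment, N m; "grip_width": finger opening in m; "grasp_force": force on a finger pad.
Only numpy, scipy, OpenCV 4.12 (cv2) and the standard library are available. Lean on these libraries where they do the work, as an engineer would, in place of code of your own. Each camera call takes 0.05 s, during which the arm holds its last target. There are 200 camera calls.

TASK

On the bonding jig a white ceramic tile floats on springs among four steel stop posts. Take the steel spacer out of its holder, slide it upright down into the one gap between tile and post that is wide enough for it, centred on that post, until it stands on the jig's base plate, and let go of it; then press the tile down with the fingers until its top is flush with the tops of the posts. Finish while still holding the tile pressed down like this; do not crush the brittle tile (stay well under 50 N) and do not disturb the solder spool and the two tape rolls.

Things in the scene. Friction and masses are not known exactly. Their poses are not given: they have to be found in the camera images.
- jig: square dark steel base plate 172x172x8 mm, fixed, with four bolt heads (5 mm high) at its corners. Origin: centre of its underside, on the mat; its top is 8 mm above. x and y run along its edges, z up; the jig is turned somewhat on the mat.
- tile: white ceramic tile 60x60x8 mm glued on a steel nest (59x59x14 mm) at the jig's centre, edges parallel to the jig's; it can only go up and down. Origin: centre of the nest's underside, 14 mm above the mat at rest. Springs push it up with 2 N at rest and about 9 N at flush, so it rises again when let go.
- tile_top (a point): centre of the tile's top face: 36 mm above the mat at rest, 30 mm when pressed flush with the posts (6 mm of travel), where it meets a hard stop.
- post_28: stop post 28x28 mm, 22 mm high, fixed on the jig's base plate (top 30 mm above the mat). Origin: centre of its underside, z up, edges parallel to the jig's. The four posts stand at the middle of the four sides of the tile, each centre 57 mm from the tile's centre, in an order that changes; the gap between this one and the tile is 13 mm, and the spacer fits there only.
- post_42: like post_28, but 42x42 mm: gap to the tile 6 mm, too narrow.
- post_44: like post_28, but 44x44 mm: gap to the tile 5 mm, too narrow.
- post_46: like post_28, but 46x46 mm: gap to the tile 4 mm, too narrow.
- spacer: steel spacer plate, 10 mm thick (x) by 40 mm (y) by 58 mm high (z), 105 to 210 g, foot tapered to 7 mm over the last 5 mm, four dark grip lines near the top. Origin: centre of its underside. It stands in the holder, underside 8 mm above the mat, upper 40 mm free to grip across the 10 mm; in the gap its underside is again 8 mm above the mat and its upper 30 mm stick out over the tile.
- holder: grey plastic block 40 (x) by 70 (y) by 26 mm high, fixed, with a slot of 13 by 43 mm (floor 8 mm above the mat) in which the spacer stands. Origin: centre of its underside; axes like the spacer's.
- solder_spool: blue solder spool 55x55x45 mm standing on the mat, to be left alone. Origin: centre of its underside.
- insulating_tape: black tape roll 60x60x19 mm lying on the mat, to be left alone. Origin: centre of its underside.
- kapton_roll: amber tape roll 68x68x13 mm lying on the mat, to be left alone. Origin: centre of its underside.
Not all that is in view belongs to the job. What is shaped like the spacer but blue is not meant.

How it is judged:
On the way, in this order (a step that is already met when the one before it is completed fails the run):
1. the spacer stands in the wide gap on the jig's base plate and is let go (horizontal distance between spacer and post_28 below 0.025 m and horizontal distance between spacer and tile below 0.042 m and z of spacer in the frame of jig below 0.011 m and angle between spacer's own z axis and vertical below 0.15 rad and contact force between the fingers and spacer below 0.3 N), for 0.2 s.
2. the tile is pressed flush by the fingers (z of tile_top in the frame of jig below 0.0312 m and contact force between the fingers and tile above 4 N), for 0.2 s.
At the end, for the whole second after the job is handed in: The spacer stands upright in the gap beside the 28 mm post (its centre within 25 mm of the post's centre and 42 mm of the tile's), its foot within 3 mm of the base plate, free of the fingers; the fingers press on the tile with more than 4 N and keep its top no more than 1.2 mm above the posts' tops (all of step 1 and all of step 2); the arm keeps its last pose, push and grip.
It fails at once if the tile is pressed with more than 50 N (contact force between any of the arm, the fingers and tile above 50 N).
It fails at once if the solder spool or a tape roll is moved by more than 20 mm (distance of any of solder_spool, insulating_tape, kapton_roll from where it was at the start of the episode above 0.02 m).
It also fails if it takes over 48 s, if anything falls off the work surface, if the arm or the gripper's body presses on something with over 40 N, if the wrist force passes 120 N, or if a joint passes its speed limit or range.

## Working session

There is one attempt and no reset: what is moved stays moved. The work goes in short steps, Python scripts to look and compute and a tool call to move; the robot and the scene stay as the last step left them, time stands still between calls to the robot, and variables do not carry over. Pictures are saved under pics/ and viewed, at most 10 in all, crops included, and the job is handed in when it is done.

Besides the shell and the picture viewer there is one more tool, called after ">>>" by a JSON object that holds its "api" and its "payload", one argument or row to a line. carry_out: Moves the arm, as the interface text tells. Its arguments: {"type":"object","properties":{"plan":{"type":"array","items":{"type":"object","properties":{"dx":{"type":"number"},"dy":{"type":"number"},"dz":{"type":"number"},"twist":{"type":"number"},"fingers":{"type":"number"}}}}},"required":["plan"]}

```bash
mkdir -p pics
cat > h.py <<'E'
import numpy as np, cv2
from scipy.spatial.transform import Rotation as R
from workcell import bot, camera, job_done
def shot(n,f):
    c=camera(n); np.save(f'pics/{f}.npy',c,allow_pickle=True); cv2.imwrite(f'pics/{f}.png',c['image'][:,:,::-1]); return c
def load(f): return np.load(f'pics/{f}.npy',allow_pickle=True).item()
def rot(a):
    a=np.array(a); return a if a.shape==(3,3) else R.from_quat(a).as_matrix()
def cast(c,px,z):
    p=cv2.undistortPoints(np.array(px,float).reshape(-1,1,2),np.array(c['intrinsics']),np.array(c['distortion'])).reshape(-1,2)
    d=np.c_[p,np.ones(len(p))]@rot(c['attitude']).T; e=np.array(c['eye'])
    return e+d*((z-e[2])/d[:,2])[:,None]
E
python3 - <<'E'
from h import *
for n in ('scene','top'):
    c=shot(n,n+'0'); print(n,c['eye'],c['attitude'],c['intrinsics'])
o=bot.get_obs();print(o)
E
```

```text
scene [-0.09092234 -0.88645036  0.84202283] [ 0.85173925 -0.26558741  0.14183017 -0.42882138] [[512.14659269   0.         278.76782625]
 [  0.         512.14659269 202.56231095]
 [  0.           0.           1.        ]]
top [0.33309389 0.01679363 1.05657244] [ 0.70871678 -0.69813205  0.07256814 -0.07117613] [[479.30131974   0.         288.04998536]
 [  0.         479.30131974 209.84406582]
 [  0.           0.           1.        ]]
{'clock': 0.1, 'joint_pos': array([ 1.13395916e+00,  2.41330935e-01,  3.86917390e-03,  1.33520413e+00,
       -2.35720178e-05,  1.57086360e+00]), 'joint_vel': array([ 0.00115547, -0.00122302,  0.00174631,  0.00076352,  0.00056299,
       -0.00125077]), 'tau': array([ 1.96802912e-04, -3.73136508e+01,  2.53010577e+01,  1.08551994e-02,
        4.08924870e-05, -3.35489098e-06]), 'eef_pos': array([0.21130645, 0.45253459, 0.23050923]), 'tool_rot': array([ 2.16718784e-01,  9.76233627e-01, -9.15132728e-04, -1.91017369e-04]), 'ft_force': array([ 0.13443685, -0.31206783, -0.37546732]), 'ft_torque': array([-0.00546409,  0.02918746, -0.03057793]), 'grasp_force': 0.0, 'grip_width': 0.08566080708962269}
```

View pics/top0.png

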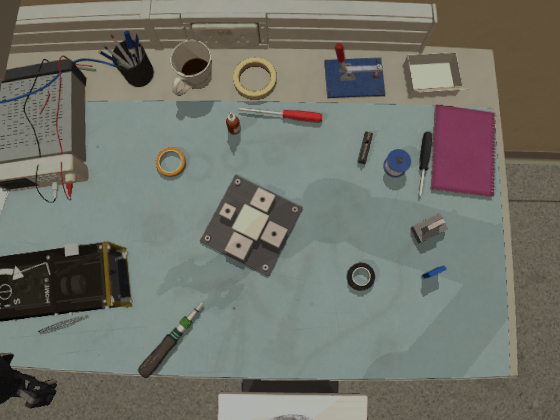

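View pics/scene0.png

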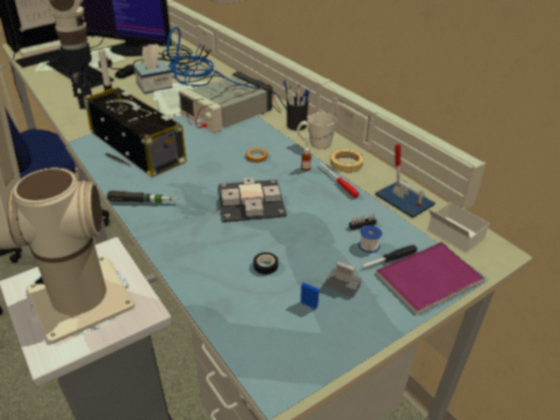

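The top view shows the jig at (251,225), with the smallest post on its left at (228,211). The holder with the steel spacer is at (428,230), the blue decoy at (433,271), the spool at (397,162) and the tape at (361,277).

Run:
```python
from h import *
c=load('top0'); im=c['image']
a=cv2.resize(im[170:280,195:307],None,fx=3.5,fy=3.5,interpolation=cv2.INTER_CUBIC)
b=cv2.resize(im[205:255,400:457],None,fx=7,fy=7,interpolation=cv2.INTER_CUBIC)
o=np.zeros((400,800,3),np.uint8);o[:a.shape[0],:a.shape[1]]=a;o[:b.shape[0],400:400+b.shape[1]]=b
cv2.imwrite('pics/crop0.png',o[:,:,::-1])
hsv=cv2.cvtColor(im,cv2.COLOR_RGB2HSV)
print(im[225,250],im[211,228],im[197,263],im[228,434],im[235,425],im[200,245])
print(cast(c,[[251,225],[228,211],[428,230]],0.03))
m=((im.min(2)>185)).astype(np.uint8); m[:170]=0;m[280:]=0;m[:,:195]=0;m[:,307:]=0
n,l,s,ce=cv2.connectedComponentsWithStats(m)
for i in range(1,n):
    if s[i,4]>15:
        q=cv2.findContours((l==i).astype(np.uint8),0,2)[0][0]; print(s[i],ce[i],cv2.minAreaRect(q))
```

```text
[176 169 147] [55 52 49] [121 112 101] [82 75 68] [74 69 64] [78 75 70]
[[ 0.510204    0.09638886  0.03      ]
 [ 0.54047956  0.14776909  0.03      ]
 [ 0.50462126 -0.29172464  0.03      ]]
```

View pics/crop0.png

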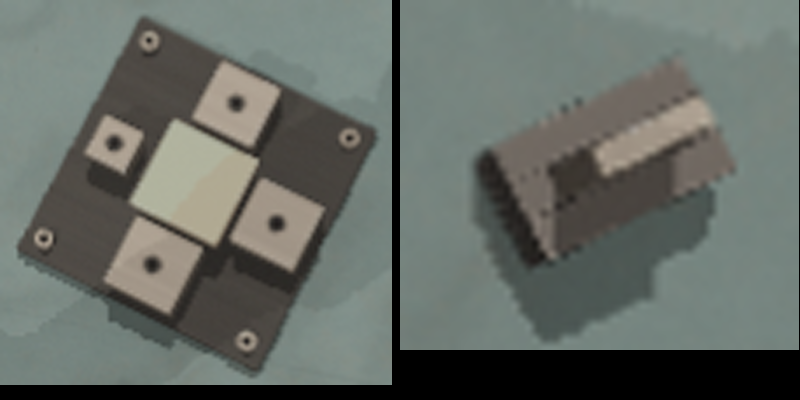

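The crop shows post_28 at crop (115,143). The tile corners are (177,120), (259,158), (216,245) and (132,205). The spacer's top face corners are (595,152), (705,93), (715,122) and (605,178).

Run:
```python
from h import *
c=load('top0')
f=lambda p,s,o:(np.array(p)+.5)/s-.5+o
t=cast(c,f([[177,120],[259,158],[216,245],[132,205]],3.5,[195,170]),.036)
p=cast(c,f([[115,143],[236,103],[277,223],[153,264]],3.5,[195,170]),.03)
s=cast(c,f([[195,152],[305,93],[315,122],[205,178]],7,[400,205]),.066)
b=cast(c,f([[149,41],[350,137],[246,341],[43,239]],3.5,[195,170]),.013)
for n,q in zip(('tile','posts','spacer','bolts'),(t,p,s,b)):
    print(n,q.round(4).tolist(),q.mean(0)); e=q[1]-q[0]; print(np.degrees(np.arctan2(e[1],e[0])),np.linalg.norm(e))
o=bot.get_obs(); print(rot(o['tool_rot']).round(3))
```

```text
tile [[0.5556, 0.11, 0.036], [0.5323, 0.0583, 0.036], [0.4774, 0.0835, 0.036], [0.5015, 0.1361, 0.036]] [0.5166869  0.09694353 0.036     ]
-114.29549365056039 0.05670715440321465
posts [[0.5416, 0.1489, 0.03], [0.5684, 0.0738, 0.03], [0.4926, 0.0465, 0.03], [0.4658, 0.1224, 0.03]] [0.51709938 0.09789627 0.03      ]
-70.36626890666402 0.07977061956493052
spacer [[0.5066, -0.28, 0.066], [0.5253, -0.3152, 0.066], [0.5163, -0.3179, 0.066], [0.4986, -0.2828, 0.066]] [ 0.51170334 -0.29898964  0.066     ]
-62.05532135255548 0.039904239331377774
bolts [[0.6124, 0.1319, 0.013], [0.5512, 0.0017, 0.013], [0.4208, 0.0647, 0.013], [0.4826, 0.1942, 0.013]] [0.51676354 0.09813955 0.013     ]
-115.16911306895531 0.14384878042259716
[[-0.906  0.423 -0.001]
 [ 0.423  0.906 -0.002]
 [-0.    -0.002 -1.   ]]
```

>>> {"api": "carry_out", "payload": {
  "plan": [
    {"dx": -30, "dy": -28, "dz": 0, "twist": 0, "fingers": -1},
    {"dx": -60, "dy": -56, "dz": 0, "twist": 0, "fingers": -1},
    {"dx": -90, "dy": -84, "dz": 0, "twist": 0, "fingers": -1},
    {"dx": -120, "dy": -112, "dz": 0, "twist": 0, "fingers": -1},
    {"dx": -150, "dy": -140, "dz": 0, "twist": 0, "fingers": -1}
  ]
}}

```text
clock: 0.52
eef_pos: [0.2881, 0.2609, 0.2309]
tool_rot: [0.216, 0.976, -0.0, -0.0]
ft_force: [1.0, -0.8, 0.7]
grip_width: 0.0851
grasp_force: 0.0
```

>>> {"api": "carry_out", "payload": {
  "plan": [
    {"dx": -30, "dy": -28, "dz": 0, "twist": 0, "fingers": -1},
    {"dx": -60, "dy": -56, "dz": 0, "twist": 0, "fingers": -1},
    {"dx": -90, "dy": -84, "dz": 0, "twist": 0, "fingers": -1},
    {"dx": -120, "dy": -112, "dz": 0, "twist": 0, "fingers": -1},
    {"dx": -150, "dy": -140, "dz": 0, "twist": 0, "fingers": -1}
  ]
}}

```text
clock: 0.93
eef_pos: [0.3648, 0.0705, 0.2312]
tool_rot: [0.217, 0.976, 0.0, -0.0]
ft_force: [0.5, 0.6, -0.2]
grip_width: 0.085
grasp_force: 0.0
```

>>> {"api": "carry_out", "payload": {
  "plan": [
    {"dx": -30, "dy": -28, "dz": 0, "twist": 0, "fingers": -1},
    {"dx": -60, "dy": -56, "dz": 0, "twist": 0, "fingers": -1},
    {"dx": -90, "dy": -84, "dz": 0, "twist": 0, "fingers": -1},
    {"dx": -120, "dy": -112, "dz": 0, "twist": 0, "fingers": -1},
    {"dx": -150, "dy": -140, "dz": 0, "twist": 0, "fingers": -1}
  ]
}}

```text
clock: 1.35
eef_pos: [0.4416, -0.12, 0.231]
tool_rot: [0.217, 0.976, 0.0, -0.0]
ft_force: [0.5, 0.5, -0.3]
grip_width: 0.0855
grasp_force: 0.0
```

>>> {"api": "carry_out", "payload": {
  "plan": [
    {"dx": -28, "dy": -26, "dz": 0, "twist": 7, "fingers": -1},
    {"dx": -56, "dy": -52, "dz": 0, "twist": 14, "fingers": -1},
    {"dx": -84, "dy": -78, "dz": 0, "twist": 21, "fingers": -1},
    {"dx": -112, "dy": -104, "dz": 0, "twist": 28, "fingers": -1},
    {"dx": -140, "dy": -134, "dz": 0, "twist": 35, "fingers": -1}
  ]
}}

```text
clock: 1.77
eef_pos: [0.512, -0.2999, 0.2306]
tool_rot: [0.503, 0.864, 0.0, -0.001]
ft_force: [1.3, 0.4, 0.3]
grip_width: 0.0855
grasp_force: 0.0
```

```bash
cat >> h.py <<'E'
def go(x,y,z,psi):
    "shift (mm) and twist (deg) to TCP xyz with tool y at world angle psi"
    o=bot.get_obs(); T=rot(o['tool_rot']); d=T.T@(np.array([x,y,z])-o['eef_pos'])*1000
    cur=np.degrees(np.arctan2(T[1,1],T[0,1])); tw=-((psi-cur+90)%180-90)
    print('t %.2f'%o['clock'],'at',o['eef_pos'].round(4),'psi %.2f'%cur,'tilt z',T[:,2].round(4),'F',o['ft_force'].round(2),'grip',round(o['grip_width'],4),round(o['grasp_force'],1)); print('shift',d.round(1),'twist %.1f'%tw)
E
python3 - <<'E'
from h import *
go(.512,-.299,.2,28)
c=shot('wrist','w1'); print(c['eye'],rot(c['attitude']).round(3))
E
```

```text
t 1.77 at [ 0.512  -0.2999  0.2306] psi 29.65 tilt z [-7.e-04  1.e-03 -1.e+00] F [1.34 0.38 0.31] grip 0.0855 0.0
shift [ 0.7  0.4 30.6] twist 1.7
[ 0.47011513 -0.22873684  0.374014  ] [[ 0.869  0.468  0.162]
 [ 0.495 -0.822 -0.283]
 [ 0.001  0.326 -0.945]]
```

View pics/w1.png

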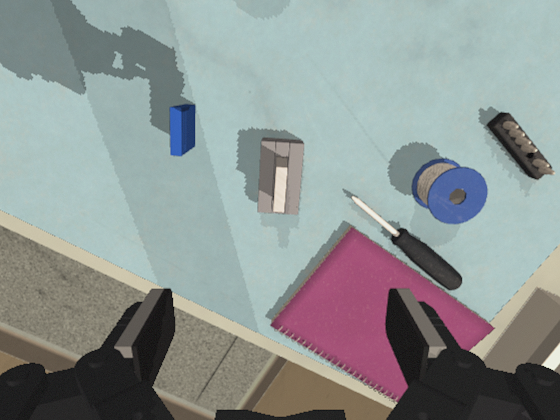

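The wrist view shows the spacer's bright top face at about (280,189) in the grey holder. The spool at (450,195) is well clear. Next I'll measure the spacer's top.

Run:
```python
from h import *
c=load('w1'); im=c['image']; x0,y0=245,125
k=im[y0:225,x0:315]
cv2.imwrite('pics/crop1.png',cv2.resize(k,None,fx=6,fy=6,interpolation=cv2.INTER_CUBIC)[:,:,::-1])
m=((k.min(2)>150)&(k[:,:,0].astype(int)>=k[:,:,2])).astype(np.uint8)
n,l,s,ce=cv2.connectedComponentsWithStats(m)
i=1+s[1:,4].argmax(); print(s[1:])
q=cv2.findContours((l==i).astype(np.uint8),0,2)[0][0]
b=cv2.boxPoints(cv2.minAreaRect(q))+[x0,y0]; w=cast(c,b,.066); print(b.tolist(),w.round(4).tolist(),w.mean(0))
for k in range(2):
  e=w[k+1]-w[k]; print(np.degrees(np.arctan2(e[1],e[0])),np.linalg.norm(e))
```

```text
[[ 18  17   1   1   1]
 [ 20  17   1   1   1]
 [ 18  19   1   1   1]
 [ 26  18   2   1   2]
 [ 29  18   1   1   1]
 [ 32  18   4   3   6]
 [ 39  19   5  12  23]
 [ 46  19   3   5   7]
 [ 20  20   1   1   1]
 [ 22  21   1   1   1]
 [ 51  20   2   1   2]
 [ 55  20   3   3   6]
 [ 25  23   1   1   1]
 [ 27  23   1   2   2]
 [ 29  22   1   2   2]
 [ 53  22   1   1   1]
 [ 50  25   2   2   2]
 [ 53  24   1   1   1]
 [ 54  24   5   7  12]
 [ 32  27   1   1   1]
 [ 34  28   1   1   1]
 [ 36  29   1   1   1]
 [ 45  32   1   4   4]
 [ 54  32   3   6  11]
 [ 51  38   1   1   1]
 [ 53  39   4   6  10]
 [ 28  42  14  46 505]
 [ 44  43   1   1   1]
 [ 49  42   1   1   1]
 [ 45  45   1   1   1]
 [ 50  45   1   1   1]
 [ 54  46   2   2   4]
 [ 44  48   1   1   1]
 [ 54  49   1   1   1]
 [ 49  50   1   1   1]
 [ 51  50   2   2   2]
 [ 55  51   1   2   2]
 [ 53  52   2   3   3]
 [ 44  57   1   1   1]
 [ 51  56   5   9  17]
 [ 49  60   1   2   2]
 [ 47  62   1   1   1]
 [ 15  66   1   1   1]
 [ 50  67   4   7   8]
 [ 19  68   1   1   1]
 [ 48  68   1   1   1]
 [ 22  70   4   6  10]
 [ 53  73   1   2   2]
 [ 19  74   1   1   1]
 [ 25  77   1   2   2]
 [ 47  76   1   1   1]
 [ 51  77   2   1   2]
 [ 45  79   1   1   1]
 [ 52  79   1   2   2]
 [ 47  80   1   1   1]
 [ 50  80   1   1   1]
 [ 25  83   1   2   2]
 [ 45  83   1   1   1]
 [ 50  83   1   1   1]
 [ 21  85   4   3   5]
 [ 52  84   1   2   2]
 [ 15  86   1   1   1]
 [ 49  87   3   3   5]
 [ 45  88   1   1   1]]
[[272.5076141357422, 211.89339447021484], [275.76649475097656, 166.26903533935547], [286.85279083251953, 167.06092071533203], [283.59391021728516, 212.6852798461914]] [[0.5164, -0.3223, 0.066], [0.4991, -0.2859, 0.066], [0.5075, -0.2819, 0.066], [0.5252, -0.3182, 0.066]] [ 0.51203024 -0.30204906  0.066     ]
115.44513084966287 0.040360950385876136
25.530738943176946 0.009293544205256224
```

View pics/crop1.png

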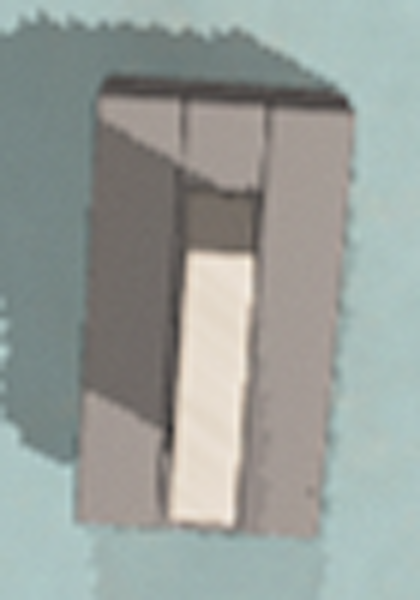

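Run:
```python
from h import *
go(.512,-.302,.042,25.5)
```

```text
t 1.82 at [ 0.5137 -0.3074  0.2285] psi 29.09 tilt z [-4.0e-04 -4.3e-03 -1.0e+00] F [ 4.61 -5.45  0.32] grip 0.0848 0.0
shift [  6.2   1.6 186.5] twist 3.6
```

>>> {"api": "carry_out", "payload": {
  "plan": [
    {"dx": -3, "dy": -2, "dz": 30, "twist": 4, "fingers": -1},
    {"dx": -3, "dy": -2, "dz": 60, "twist": 4, "fingers": -1},
    {"dx": -3, "dy": -2, "dz": 90, "twist": 4, "fingers": -1},
    {"dx": -3, "dy": -2, "dz": 110, "twist": 4, "fingers": -1},
    {"dx": -3, "dy": -2, "dz": 110, "twist": 4, "fingers": -1}
  ]
}}

```text
clock: 2.23
eef_pos: [0.5077, -0.2999, 0.1153]
tool_rot: [0.53, 0.848, -0.0, -0.006]
ft_force: [-0.1, 0.8, -1.1]
grip_width: 0.0858
grasp_force: 0.0
```

>>> {"api": "carry_out", "payload": {
  "plan": [
    {"dx": 0, "dy": 0, "dz": 0, "twist": 0, "fingers": -1},
    {"dx": 0, "dy": 0, "dz": 0, "twist": 0, "fingers": -1},
    {"dx": 0, "dy": 0, "dz": 0, "twist": 0, "fingers": -1},
    {"dx": 0, "dy": 0, "dz": 0, "twist": 0, "fingers": -1},
    {"dx": 0, "dy": 0, "dz": 0, "twist": 0, "fingers": -1}
  ]
}}

```text
clock: 2.65
eef_pos: [0.5125, -0.3026, 0.123]
tool_rot: [0.53, 0.848, 0.0, 0.002]
ft_force: [0.4, -0.6, -0.1]
grip_width: 0.0856
grasp_force: 0.0
```

Run:
```python
from h import *
go(.512,-.302,.042,25.5)
c=shot('wrist','w2'); im=c['image']
for f in (150,170):
  m=((im.min(2)>f)&(im[:,:,0].astype(int)>=im[:,:,2])).astype(np.uint8)
  n,l,s,ce=cv2.connectedComponentsWithStats(m)
  for i in range(1,n):
    if s[i,4]<400: continue
    q=max(cv2.findContours((l==i).astype(np.uint8),0,2)[0],key=len)
    b=cv2.boxPoints(cv2.minAreaRect(q)); w=cast(c,b,.066); L=[np.linalg.norm(w[k+1]-w[k]) for k in (0,1)]
    if max(L)<.06: e=w[2]-w[1]; print(f,ce[i],w.mean(0),np.round(L,4),np.degrees(np.arctan2(e[1],e[0])))
```

```text
t 2.65 at [ 0.5125 -0.3026  0.123 ] psi 25.99 tilt z [ 0.0027 -0.0016 -1.    ] F [ 0.38 -0.59 -0.14] grip 0.0856 0.0
shift [ 0.9 -0.3 81. ] twist 0.5
150 [280.89707751 241.30241423] [ 0.51384714 -0.30573978  0.066     ] [0.0091 0.031 ] -63.52061889689919
150 [413.82876712 250.67294521] [ 0.58767674 -0.27726134  0.066     ] [0.0049 0.0516] -10.288856660677672
170 [281.07573633 241.59467041] [ 0.51424175 -0.30588355  0.066     ] [0.0085 0.0304] -63.5206186992597
170 [413.77319588 250.60206186] [ 0.58694084 -0.27709275  0.066     ] [0.0039 0.0501] -9.815318239241831
```

>>> {"api": "carry_out", "payload": {
  "plan": [
    {"dx": 0, "dy": 0, "dz": 25, "twist": 0, "fingers": -1},
    {"dx": 0, "dy": 0, "dz": 50, "twist": 0, "fingers": -1},
    {"dx": 0, "dy": 0, "dz": 70, "twist": 0, "fingers": -1},
    {"dx": 0, "dy": 0, "dz": 78, "twist": 0, "fingers": -1},
    {"dx": 0, "dy": 0, "dz": 78, "twist": 0, "fingers": -1}
  ]
}}

```text
clock: 3.12
eef_pos: [0.51, -0.3012, 0.0413]
tool_rot: [0.53, 0.848, -0.0, -0.002]
ft_force: [-1.2, 0.7, 1.3]
grip_width: 0.0853
grasp_force: 0.0
```

>>> {"api": "carry_out", "payload": {
  "plan": [
    {"dx": 0, "dy": 0, "dz": 0, "twist": 0, "fingers": 0},
    {"dx": 0, "dy": 0, "dz": 0, "twist": 0, "fingers": 0.2},
    {"dx": 0, "dy": 0, "dz": 0, "twist": 0, "fingers": 0.4},
    {"dx": 0, "dy": 0, "dz": 0, "twist": 0, "fingers": 0.5},
    {"dx": 0, "dy": 0, "dz": 0, "twist": 0, "fingers": 0.6}
  ]
}}

```text
clock: 3.53
eef_pos: [0.5122, -0.3025, 0.0444]
tool_rot: [0.53, 0.848, 0.0, 0.001]
ft_force: [0.4, -0.6, -0.3]
grip_width: 0.0258
grasp_force: 0.0
```

>>> {"api": "carry_out", "payload": {
  "plan": [
    {"dx": 0, "dy": 0, "dz": 0, "twist": 0, "fingers": 0.7},
    {"dx": 0, "dy": 0, "dz": 0, "twist": 0, "fingers": 0.8},
    {"dx": 0, "dy": 0, "dz": 0, "twist": 0, "fingers": 1},
    {"dx": 0, "dy": 0, "dz": 0, "twist": 0, "fingers": 1},
    {"dx": 0, "dy": 0, "dz": 0, "twist": 0, "fingers": 1}
  ]
}}

```text
clock: 3.95
eef_pos: [0.5121, -0.3022, 0.044]
tool_rot: [0.53, 0.848, 0.0, 0.001]
ft_force: [-0.3, 0.0, 4.7]
grip_width: 0.0087
grasp_force: 59.6
```

>>> {"api": "carry_out", "payload": {
  "plan": [
    {"dx": 0, "dy": 0, "dz": 0, "twist": 0, "fingers": 1},
    {"dx": 0, "dy": 0, "dz": 0, "twist": 0, "fingers": 1},
    {"dx": 0, "dy": 0, "dz": 0, "twist": 0, "fingers": 1},
    {"dx": 0, "dy": 0, "dz": 0, "twist": 0, "fingers": 1},
    {"dx": 0, "dy": 0, "dz": 0, "twist": 0, "fingers": 1}
  ]
}}

```text
clock: 4.37
eef_pos: [0.5121, -0.3022, 0.044]
tool_rot: [0.53, 0.848, 0.0, 0.001]
ft_force: [-0.5, 1.1, 5.5]
grip_width: 0.0086
grasp_force: 59.6
```

>>> {"api": "carry_out", "payload": {
  "plan": [
    {"dx": 0, "dy": 0, "dz": -10, "twist": 0, "fingers": 1},
    {"dx": 0, "dy": 0, "dz": -25, "twist": 0, "fingers": 1},
    {"dx": 0, "dy": 0, "dz": -50, "twist": 0, "fingers": 1},
    {"dx": 0, "dy": 0, "dz": -80, "twist": 0, "fingers": 1},
    {"dx": 0, "dy": 0, "dz": -110, "twist": 0, "fingers": 1}
  ]
}}

```text
clock: 4.78
eef_pos: [0.51, -0.3016, 0.1531]
tool_rot: [0.53, 0.848, -0.0, -0.002]
ft_force: [0.5, 0.0, -1.4]
grip_width: 0.0086
grasp_force: 59.0
```

Run:
```python
from h import *
go(.5325,.131,.155,64.8)
```

```text
t 4.78 at [ 0.51   -0.3016  0.1531] psi 25.96 tilt z [-0.004   0.0016 -1.    ] F [ 0.53  0.03 -1.39] grip 0.0086 59.0
shift [379.1 209.6  -1.3] twist -38.8
```

>>> {"api": "carry_out", "payload": {
  "plan": [
    {"dx": 20, "dy": 11, "dz": 0, "twist": 0, "fingers": 1},
    {"dx": 50, "dy": 28, "dz": 0, "twist": 0, "fingers": 1},
    {"dx": 85, "dy": 47, "dz": 0, "twist": 0, "fingers": 1},
    {"dx": 120, "dy": 66, "dz": 0, "twist": 0, "fingers": 1},
    {"dx": 155, "dy": 86, "dz": 0, "twist": 0, "fingers": 1}
  ]
}}

```text
clock: 5.2
eef_pos: [0.5197, -0.1239, 0.1529]
tool_rot: [0.531, 0.848, -0.001, -0.001]
ft_force: [0.8, 0.3, -1.1]
grip_width: 0.0087
grasp_force: 58.9
```

>>> {"api": "carry_out", "payload": {
  "plan": [
    {"dx": 35, "dy": 19, "dz": 0, "twist": 0, "fingers": 1},
    {"dx": 70, "dy": 38, "dz": 0, "twist": 0, "fingers": 1},
    {"dx": 100, "dy": 55, "dz": 0, "twist": 0, "fingers": 1},
    {"dx": 130, "dy": 72, "dz": 0, "twist": 0, "fingers": 1},
    {"dx": 155, "dy": 86, "dz": 0, "twist": 0, "fingers": 1}
  ]
}}

```text
clock: 5.62
eef_pos: [0.5294, 0.054, 0.153]
tool_rot: [0.53, 0.848, -0.001, -0.001]
ft_force: [-0.6, -0.6, -2.4]
grip_width: 0.0084
grasp_force: 58.9
```

>>> {"api": "carry_out", "payload": {
  "plan": [
    {"dx": 20, "dy": 11, "dz": 0, "twist": -7, "fingers": 1},
    {"dx": 40, "dy": 22, "dz": 0, "twist": -14, "fingers": 1},
    {"dx": 55, "dy": 30, "dz": 0, "twist": -21, "fingers": 1},
    {"dx": 65, "dy": 36, "dz": 0, "twist": -28, "fingers": 1},
    {"dx": 70, "dy": 38, "dz": 0, "twist": -35, "fingers": 1}
  ]
}}

```text
clock: 6.03
eef_pos: [0.5332, 0.133, 0.1527]
tool_rot: [0.247, 0.969, -0.001, -0.001]
ft_force: [0.4, -0.1, -2.1]
grip_width: 0.0088
grasp_force: 58.9
```

>>> {"api": "carry_out", "payload": {
  "plan": [
    {"dx": 0, "dy": 0, "dz": 0, "twist": -4, "fingers": 1},
    {"dx": 0, "dy": 0, "dz": 0, "twist": -4, "fingers": 1},
    {"dx": 0, "dy": 0, "dz": 0, "twist": -4, "fingers": 1},
    {"dx": 0, "dy": 0, "dz": 0, "twist": -4, "fingers": 1},
    {"dx": 0, "dy": 0, "dz": 0, "twist": -4, "fingers": 1}
  ]
}}

```text
clock: 6.45
eef_pos: [0.5337, 0.131, 0.1532]
tool_rot: [0.217, 0.976, -0.0, -0.0]
ft_force: [0.3, 0.5, -2.3]
grip_width: 0.0088
grasp_force: 58.9
```

Run:
```python
from h import *
go(.5325,.131,.155,64.8)
c=shot('wrist','w3')
```

```text
t 6.45 at [0.5337 0.131  0.1532] psi 64.88 tilt z [-6.e-04 -3.e-04 -1.e+00] F [ 0.26  0.46 -2.3 ] grip 0.0088 58.9
shift [ 1.1 -0.5 -1.8] twist 0.1
```

View pics/w3.png

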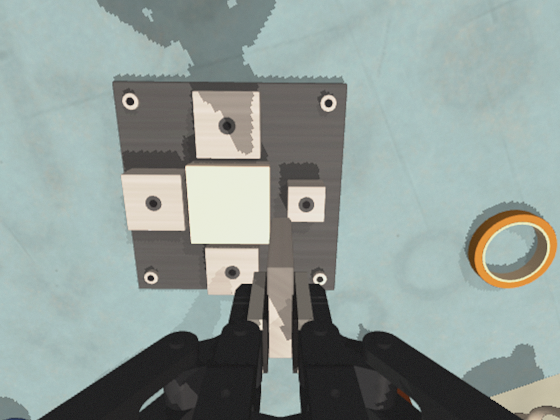

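The wrist view shows the jig squarely: the tile at (228,204), post_28 at (306,203), and the held spacer upright at (280,280). Next I'll measure the tile and post edges.

Run:
```python
from h import *
c=load('w3'); im=c['image'].astype(int)
def box(m,z,name):
    n,l,s,ce=cv2.connectedComponentsWithStats(m.astype(np.uint8)); i=1+s[1:,4].argmax()
    mm=(l==i).astype(np.uint8); q=max(cv2.findContours(mm,0,2)[0],key=len)
    r=cv2.minAreaRect(q); r=(r[0],(r[1][0]+1,r[1][1]+1),r[2])
    w=cast(c,cv2.boxPoints(r),z); e=[w[k+1]-w[k] for k in (0,1)]
    print(name,s[i],w.mean(0).round(4),[(np.linalg.norm(x).round(4),np.degrees(np.arctan2(x[1],x[0])).round(2)) for x in e]); return w.mean(0)[:2]
g=im.min(2)
A=np.zeros(g.shape,bool); A[162:246,180:275]=1
t=box(A&(im[:,:,1]>215)&(im[:,:,1]>=im[:,:,0]),.036,'tile')
B=np.zeros(g.shape,bool); B[182:226,284:330]=1
p=box(B&(im[:,:,0]>150),.03,'post28')
print(im[205,230],im[190,300],im[215,325])
# bolts / post holes as dark blobs -> centres from picture
hz=cast(c,[[306,204.5],[153.5,203],[227,125.5],[232,272]],.03); print('posts',hz.round(4).tolist())
bz=cast(c,[[130,101],[328,102.5],[151,277.5],[320,279]],.013); print('bolts',bz.round(4).tolist(),bz.mean(0))
d=p-t; print('dist',np.linalg.norm(d),np.degrees(np.arctan2(d[1],d[0])))
cb=(bz.mean(0)[:2]); u=np.array([np.cos(np.radians(64.8)),np.sin(np.radians(64.8))])
for q,k in ((t,36.5e-3),(p,-20.5e-3),(cb,36.5e-3)): print('gap',q+k*u)
```

```text
tile [ 186  167   83   77 6075] [0.5171 0.094  0.036 ] [(np.float64(0.0587), np.float64(64.91)), (np.float64(0.0592), np.float64(-25.66))]
post28 [ 287  186   39   36 1151] [0.5417 0.1469 0.03  ] [(np.float64(0.0287), np.float64(64.91)), (np.float64(0.0283), np.float64(-22.8))]
[234 237 218] [230 220 206] [105 101  96]
posts [[0.5422, 0.1467, 0.03], [0.4928, 0.0439, 0.03], [0.4659, 0.12, 0.03], [0.5689, 0.0704, 0.03]]
bolts [[0.4211, 0.0614, 0.013], [0.4831, 0.1914, 0.013], [0.5514, -0.0007, 0.013], [0.6139, 0.1294, 0.013]] [0.51738519 0.09538552 0.013     ]
dist 0.05830683267846903 64.98353894091606
gap [0.53261303 0.12706898]
gap [0.53300032 0.1283307 ]
gap [0.53292614 0.1284117 ]
```

Run:
```python
from h import *
c=load('w3'); k=c['image'][205:300,240:340]
cv2.imwrite('pics/crop3.png',cv2.resize(k,None,fx=6,fy=6,interpolation=cv2.INTER_CUBIC)[:,:,::-1])
```

```text
(no output)
```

View pics/crop3.png

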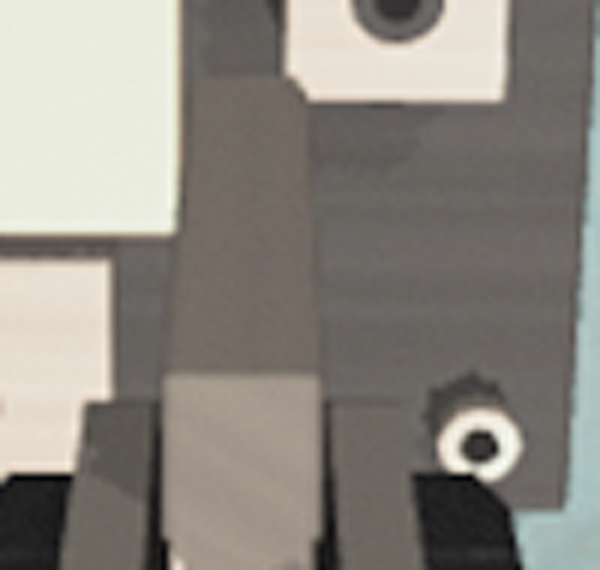

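The crop shows the spacer's foot edge centred at crop (248,77), px (280.9,217.8). The near top edge is centred at crop (241.5,375), px (279.8,267.1).

Run:
```python
from h import *
c=load('w3')
f=cast(c,[[280.9,217.8]],.117)[0]; g=cast(c,[[279.8,267.1]],.175)[0]
# body ends just above taper (z .122): left/right; top edge ends
e=cast(c,[[240+187.5/6-.5,221],[240+307.5/6-.5,221]],.122); h=cast(c,[[240+163.5/6-.5,267.1],[240+320.5/6-.5,267.1]],.175)
a=np.radians(64.8);u=np.array([np.cos(a),np.sin(a)]);v=np.array([-np.sin(a),np.cos(a)])
tcp=np.array([.5337,.1310])
for q in (f,g,e[0],e[1],e.mean(0),h[0],h[1],h.mean(0)): print(q.round(4),'u %.4f v %.4f'%(u@(q[:2]-tcp),v@(q[:2]-tcp)))
```

```text
[0.5156 0.1381 0.117 ] u -0.0013 v 0.0195
[0.5137 0.1384 0.175 ] u -0.0018 v 0.0212
[0.5133 0.1336 0.122 ] u -0.0063 v 0.0195
[0.5175 0.1426 0.122 ] u 0.0036 v 0.0196
[0.5154 0.1381 0.122 ] u -0.0014 v 0.0195
[0.5117 0.1341 0.175 ] u -0.0066 v 0.0212
[0.5157 0.1427 0.175 ] u 0.0029 v 0.0212
[0.5137 0.1384 0.175 ] u -0.0018 v 0.0212
```

>>> {"api": "carry_out", "payload": {
  "plan": [
    {"dx": 0, "dy": -1.5, "dz": 15, "twist": 0, "fingers": 1},
    {"dx": 0, "dy": -1.5, "dz": 35, "twist": 0, "fingers": 1},
    {"dx": 0, "dy": -1.5, "dz": 55, "twist": 0, "fingers": 1},
    {"dx": 0, "dy": -1.5, "dz": 68, "twist": 0, "fingers": 1},
    {"dx": 0, "dy": -1.5, "dz": 68, "twist": 0, "fingers": 1}
  ]
}}

```text
clock: 6.92
eef_pos: [0.5307, 0.1291, 0.0822]
tool_rot: [0.217, 0.976, -0.001, -0.003]
ft_force: [0.4, -0.3, -2.7]
grip_width: 0.0087
grasp_force: 58.8
```

>>> {"api": "carry_out", "payload": {
  "plan": [
    {"dx": 0, "dy": 0, "dz": 0, "twist": 0, "fingers": 1},
    {"dx": 0, "dy": 0, "dz": 0, "twist": 0, "fingers": 1},
    {"dx": 0, "dy": 0, "dz": 0, "twist": 0, "fingers": 1},
    {"dx": 0, "dy": 0, "dz": 0, "twist": 0, "fingers": 1},
    {"dx": 0, "dy": 0, "dz": 0, "twist": 0, "fingers": 1}
  ]
}}

```text
clock: 7.33
eef_pos: [0.534, 0.1302, 0.0863]
tool_rot: [0.217, 0.976, 0.0, 0.001]
ft_force: [0.1, 0.3, -2.1]
grip_width: 0.0088
grasp_force: 58.8
```

Run:
```python
from h import *
go(.5325,.131,.085,64.8)
c=shot('wrist','w4'); k=c['image'][120:270,220:340]
cv2.imwrite('pics/crop4.png',cv2.resize(k,None,fx=4,fy=4,interpolation=cv2.INTER_CUBIC)[:,:,::-1])
```

```text
t 7.33 at [0.534  0.1302 0.0863] psi 64.97 tilt z [ 1.9e-03  4.0e-04 -1.0e+00] F [ 0.14  0.3  -2.11] grip 0.0088 58.8
shift [1.7 0.1 1.3] twist 0.2
```

View pics/crop4.png

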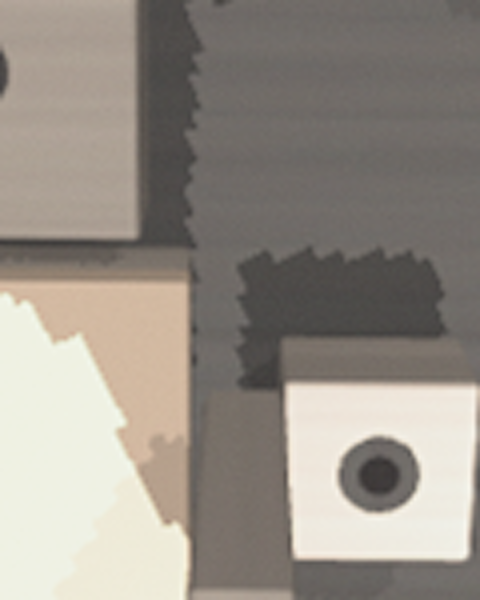

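The crop shows the spacer's end face from its foot row, crop y≈390 (left edge x≈207), to its top, y≈590 (x 190..293). It lies between the tile's right edge (x≈190, y 280) and post_28 (x 285..475, y 385).

Run:
```python
from h import *
c=load('w4')
f=lambda *p:(np.array(p)+.5)/4-.5+[220,120]
a=np.radians(64.9);u=np.array([np.cos(a),np.sin(a)]);v=np.array([-np.sin(a),np.cos(a)]); tcp=np.array([.5340,.1302])
for n,p,z in (('tile corner',(190,280),.036),('tile edge low',(190,560),.036),('post L',(285,385),.03),('post R',(476,385),.03),('post R low',(470,558),.03),('post hole',(378.5,475.5),.03),('foot L',(207,390),.0503),('foot R',(284,390),.0503),('body L .055',(201,412),.0553),('body R .055',(287,412),.0553),('top L',(190,590),.1083),('top R',(293,590),.1083)):
    q=cast(c,[f(*p)],z)[0]; print(n,'u %.4f v %.4f'%(u@(q[:2]-tcp),v@(q[:2]-tcp)))
```

```text
tile corner u -0.0085 v 0.0304
tile edge low u -0.0089 v -0.0111
post L u 0.0046 v 0.0134
post R u 0.0317 v 0.0134
post R low u 0.0322 v -0.0137
post hole u 0.0183 v -0.0005
foot L u -0.0060 v 0.0199
foot R u 0.0038 v 0.0199
body L .055 u -0.0067 v 0.0188
body R .055 u 0.0040 v 0.0188
top L u -0.0064 v 0.0214
top R u 0.0029 v 0.0214
```

>>> {"api": "carry_out", "payload": {
  "plan": [
    {"dx": 0, "dy": -0.9, "dz": 0, "twist": 0, "fingers": 1},
    {"dx": 0, "dy": -0.9, "dz": 4, "twist": 0, "fingers": 1},
    {"dx": 0, "dy": -0.9, "dz": 10, "twist": 0, "fingers": 1},
    {"dx": 0, "dy": -0.9, "dz": 16, "twist": 0, "fingers": 1},
    {"dx": 0, "dy": -0.9, "dz": 20, "twist": 0, "fingers": 1}
  ]
}}

```text
clock: 7.8
eef_pos: [0.5322, 0.1291, 0.064]
tool_rot: [0.217, 0.976, -0.0, -0.001]
ft_force: [-0.6, 0.2, -1.9]
grip_width: 0.0089
grasp_force: 58.8
```

>>> {"api": "carry_out", "payload": {
  "plan": [
    {"dx": 0, "dy": 0, "dz": 3, "twist": 0, "fingers": 1},
    {"dx": 0, "dy": 0, "dz": 6, "twist": 0, "fingers": 1},
    {"dx": 0, "dy": 0, "dz": 9, "twist": 0, "fingers": 1},
    {"dx": 0, "dy": 0, "dz": 12, "twist": 0, "fingers": 1},
    {"dx": 0, "dy": 0, "dz": 12, "twist": 0, "fingers": 1}
  ]
}}

```text
clock: 8.22
eef_pos: [0.5325, 0.1292, 0.0526]
tool_rot: [0.217, 0.976, -0.0, -0.0]
ft_force: [-0.0, 0.3, -1.0]
grip_width: 0.009
grasp_force: 58.8
```

Foot is in the gap without contact; continue.

>>> {"api": "carry_out", "payload": {
  "plan": [
    {"dx": 0, "dy": 0, "dz": 2, "twist": 0, "fingers": 1},
    {"dx": 0, "dy": 0, "dz": 4, "twist": 0, "fingers": 1},
    {"dx": 0, "dy": 0, "dz": 6, "twist": 0, "fingers": 1},
    {"dx": 0, "dy": 0, "dz": 8, "twist": 0, "fingers": 1},
    {"dx": 0, "dy": 0, "dz": 8, "twist": 0, "fingers": 1}
  ]
}}

```text
clock: 8.63
eef_pos: [0.5325, 0.1292, 0.0448]
tool_rot: [0.217, 0.976, -0.0, -0.0]
ft_force: [0.5, -0.5, -2.4]
grip_width: 0.0084
grasp_force: 58.8
```

>>> {"api": "carry_out", "payload": {
  "plan": [
    {"dx": 0, "dy": 0, "dz": 1, "twist": 0, "fingers": 1},
    {"dx": 0, "dy": 0, "dz": 1, "twist": 0, "fingers": 1},
    {"dx": 0, "dy": 0, "dz": 1, "twist": 0, "fingers": 1},
    {"dx": 0, "dy": 0, "dz": 1, "twist": 0, "fingers": 1},
    {"dx": 0, "dy": 0, "dz": 1, "twist": 0, "fingers": 1}
  ]
}}

```text
clock: 9.05
eef_pos: [0.533, 0.1293, 0.0444]
tool_rot: [0.217, 0.976, 0.0, 0.0]
ft_force: [0.0, -0.1, -1.7]
grip_width: 0.0087
grasp_force: 58.8
```

>>> {"api": "carry_out", "payload": {
  "plan": [
    {"dx": 0, "dy": 0, "dz": 0.5, "twist": 0, "fingers": 1},
    {"dx": 0, "dy": 0, "dz": 0.8, "twist": 0, "fingers": 1},
    {"dx": 0, "dy": 0, "dz": 0.8, "twist": 0, "fingers": 0.7},
    {"dx": 0, "dy": 0, "dz": 0.8, "twist": 0, "fingers": 0.5},
    {"dx": 0, "dy": 0, "dz": 0.8, "twist": 0, "fingers": 0.3}
  ]
}}

```text
clock: 9.47
eef_pos: [0.5331, 0.1294, 0.0437]
tool_rot: [0.217, 0.976, 0.0, 0.0]
ft_force: [0.5, -0.5, -0.6]
grip_width: 0.0297
grasp_force: 0.0
```

>>> {"api": "carry_out", "payload": {
  "plan": [
    {"dx": 0, "dy": 0, "dz": 0, "twist": 0, "fingers": 0.3},
    {"dx": 0, "dy": 0, "dz": 0, "twist": 0, "fingers": 0.3},
    {"dx": 0, "dy": 0, "dz": 0, "twist": 0, "fingers": 0.3},
    {"dx": 0, "dy": 0, "dz": 0, "twist": 0, "fingers": 0.3},
    {"dx": 0, "dy": 0, "dz": 0, "twist": 0, "fingers": 0.3}
  ]
}}

```text
clock: 9.88
eef_pos: [0.5329, 0.1293, 0.0435]
tool_rot: [0.217, 0.976, 0.0, -0.0]
ft_force: [0.1, -0.0, 0.7]
grip_width: 0.0297
grasp_force: 0.0
```

>>> {"api": "carry_out", "payload": {
  "plan": [
    {"dx": 0, "dy": 0, "dz": -5, "twist": 0, "fingers": 0.3},
    {"dx": 0, "dy": 0, "dz": -15, "twist": 0, "fingers": 0.3},
    {"dx": 0, "dy": 0, "dz": -30, "twist": 0, "fingers": 0.3},
    {"dx": 0, "dy": 0, "dz": -50, "twist": 0, "fingers": 0.3},
    {"dx": 0, "dy": 0, "dz": -60, "twist": 0, "fingers": 0.3}
  ]
}}

```text
clock: 10.3
eef_pos: [0.5342, 0.1296, 0.1066]
tool_rot: [0.217, 0.976, 0.001, 0.002]
ft_force: [0.5, 0.3, 1.3]
grip_width: 0.0301
grasp_force: 0.0
```

Run:
```python
from h import *
go(.5172,.0965,.060,64.8)
c=shot('wrist','w5')
```

```text
t 10.30 at [0.5342 0.1296 0.1066] psi 64.97 tilt z [ 3.7e-03  9.0e-04 -1.0e+00] F [0.49 0.3  1.32] grip 0.0301 0.0
shift [  1.6 -37.4  46.5] twist 0.2
```

View pics/w5.png

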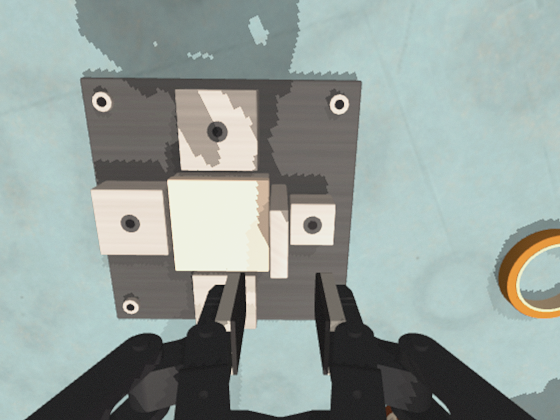

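The spacer stands upright in the gap at (279,232), between the tile's right edge and post_28 at (312,220). Next: shut the fingers, move over the tile centre and press.

>>> {"api": "carry_out", "payload": {
  "plan": [
    {"dx": 0, "dy": -10, "dz": 0, "twist": 0, "fingers": 0.6},
    {"dx": 0, "dy": -25, "dz": 0, "twist": 0, "fingers": 1},
    {"dx": 0, "dy": -38, "dz": 0, "twist": 0, "fingers": 1},
    {"dx": 0, "dy": -38, "dz": 0, "twist": 0, "fingers": 1},
    {"dx": 0, "dy": -38, "dz": 0, "twist": 0, "fingers": 1}
  ]
}}

```text
clock: 10.77
eef_pos: [0.5158, 0.0938, 0.1028]
tool_rot: [0.217, 0.976, -0.0, -0.001]
ft_force: [0.8, -0.5, 0.8]
grip_width: -0.0001
grasp_force: 0.0
```

>>> {"api": "carry_out", "payload": {
  "plan": [
    {"dx": 0, "dy": 0, "dz": 15, "twist": 0, "fingers": 1},
    {"dx": 0, "dy": 0, "dz": 35, "twist": 0, "fingers": 1},
    {"dx": 0, "dy": 0, "dz": 50, "twist": 0, "fingers": 1},
    {"dx": 0, "dy": 0, "dz": 58, "twist": 0, "fingers": 1},
    {"dx": 0, "dy": 0, "dz": 60, "twist": 0, "fingers": 1}
  ]
}}

```text
clock: 11.18
eef_pos: [0.5154, 0.0948, 0.0415]
tool_rot: [0.217, 0.976, -0.001, -0.002]
ft_force: [-0.7, 1.0, 0.6]
grip_width: 0.0
grasp_force: 0.0
```

>>> {"api": "carry_out", "payload": {
  "plan": [
    {"dx": 0, "dy": 0, "dz": 0, "twist": 0, "fingers": 1},
    {"dx": 0, "dy": 0, "dz": 1, "twist": 0, "fingers": 1},
    {"dx": 0, "dy": 0, "dz": 2, "twist": 0, "fingers": 1},
    {"dx": 0, "dy": 0, "dz": 3, "twist": 0, "fingers": 1},
    {"dx": 0, "dy": 0, "dz": 4, "twist": 0, "fingers": 1}
  ]
}}

```text
clock: 11.6
eef_pos: [0.5174, 0.095, 0.0401]
tool_rot: [0.217, 0.976, 0.0, 0.001]
ft_force: [0.4, 0.3, 0.5]
grip_width: -0.0001
grasp_force: 0.0
```

>>> {"api": "carry_out", "payload": {
  "plan": [
    {"dx": 0, "dy": 0, "dz": 1, "twist": 0, "fingers": 1},
    {"dx": 0, "dy": 0, "dz": 2, "twist": 0, "fingers": 1},
    {"dx": 0, "dy": 0, "dz": 3, "twist": 0, "fingers": 1},
    {"dx": 0, "dy": 0, "dz": 4, "twist": 0, "fingers": 1},
    {"dx": 0, "dy": 0, "dz": 5, "twist": 0, "fingers": 1}
  ]
}}

```text
clock: 12.02
eef_pos: [0.5169, 0.0949, 0.0347]
tool_rot: [0.217, 0.976, 0.0, 0.0]
ft_force: [-0.5, 0.6, 3.0]
grip_width: 0.0003
grasp_force: 1.9
```

>>> {"api": "carry_out", "payload": {
  "plan": [
    {"dx": 0, "dy": 0, "dz": 1, "twist": 0, "fingers": 1},
    {"dx": 0, "dy": 0, "dz": 2, "twist": 0, "fingers": 1},
    {"dx": 0, "dy": 0, "dz": 3, "twist": 0, "fingers": 1},
    {"dx": 0, "dy": 0, "dz": 3, "twist": 0, "fingers": 1},
    {"dx": 0, "dy": 0, "dz": 3, "twist": 0, "fingers": 1}
  ]
}}

```text
clock: 12.43
eef_pos: [0.5169, 0.0949, 0.0321]
tool_rot: [0.217, 0.976, 0.0, 0.0]
ft_force: [-1.8, 0.2, 6.6]
grip_width: -0.0003
grasp_force: 3.4
```

>>> {"api": "carry_out", "payload": {
  "plan": [
    {"dx": 0, "dy": 0, "dz": 0.5, "twist": 0, "fingers": 1},
    {"dx": 0, "dy": 0, "dz": 1, "twist": 0, "fingers": 1},
    {"dx": 0, "dy": 0, "dz": 1.5, "twist": 0, "fingers": 1},
    {"dx": 0, "dy": 0, "dz": 2, "twist": 0, "fingers": 1},
    {"dx": 0, "dy": 0, "dz": 2, "twist": 0, "fingers": 1}
  ]
}}

```text
clock: 12.85
eef_pos: [0.5169, 0.0949, 0.0304]
tool_rot: [0.217, 0.976, 0.0, 0.0]
ft_force: [-2.9, -0.7, 8.7]
grip_width: -0.0002
grasp_force: 4.4
```

>>> {"api": "carry_out", "payload": {
  "plan": [
    {"dx": 0, "dy": 0, "dz": 0.3, "twist": 0, "fingers": 1},
    {"dx": 0, "dy": 0, "dz": 0.5, "twist": 0, "fingers": 1},
    {"dx": 0, "dy": 0, "dz": 0.5, "twist": 0, "fingers": 1},
    {"dx": 0, "dy": 0, "dz": 0.5, "twist": 0, "fingers": 1},
    {"dx": 0, "dy": 0, "dz": 0.5, "twist": 0, "fingers": 1}
  ]
}}

```text
clock: 13.27
eef_pos: [0.5169, 0.0949, 0.03]
tool_rot: [0.217, 0.976, 0.0, 0.0]
ft_force: [-3.0, -1.3, 8.6]
grip_width: 0.0
grasp_force: 4.7
```

>>> {"api": "carry_out", "payload": {
  "plan": [
    {"dx": 0, "dy": 0, "dz": 0.2, "twist": 0, "fingers": 1},
    {"dx": 0, "dy": 0, "dz": 0.4, "twist": 0, "fingers": 1},
    {"dx": 0, "dy": 0, "dz": 0.5, "twist": 0, "fingers": 1},
    {"dx": 0, "dy": 0, "dz": 0.5, "twist": 0, "fingers": 1},
    {"dx": 0, "dy": 0, "dz": 0.5, "twist": 0, "fingers": 1}
  ]
}}

```text
clock: 13.68
eef_pos: [0.5169, 0.0949, 0.03]
tool_rot: [0.217, 0.976, 0.0, 0.0]
ft_force: [-4.1, -0.8, 11.8]
grip_width: 0.0001
grasp_force: 6.3
```

Run:
```python
from h import *
go(.5172,.0965,.030,64.8)
c=shot('wrist','w6')
```

```text
t 13.68 at [0.5169 0.0949 0.03  ] psi 64.97 tilt z [ 8.e-04  2.e-04 -1.e+00] F [-4.08 -0.78 11.78] grip 0.0001 6.3
shift [0.4 1.6 0. ] twist 0.2
```

View pics/w6.png

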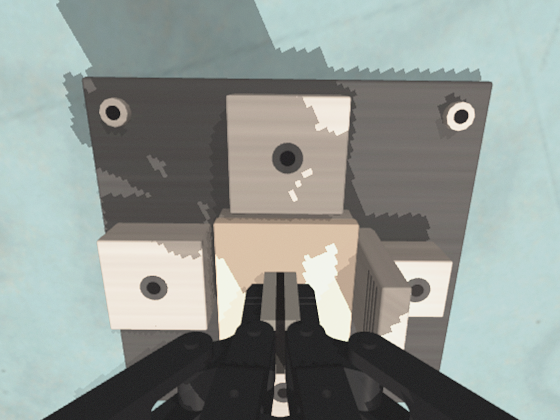

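The tile is on its stop with the shut fingers at its centre, and the spacer is upright beside it with its top at about (385..410, 290). I'll check the spacer's top position numerically before handing in.

Run:
```python
from h import *
a=np.radians(64.9);u=np.array([np.cos(a),np.sin(a)]);v=np.array([-np.sin(a),np.cos(a)])
c=load('w6'); t=cast(c,[[287.5,158],[153,288],[418,290]],.03)[:,:2]; print('post holes u,v',[(round(u@q,4),round(v@q,4)) for q in t])
q=cast(c,[[381,290],[410,289],[407,340]],.066)[:,:2]; print('w6 top',[(round(u@x,4),round(v@x,4)) for x in q])
c=load('w5'); q=cast(c,[[271,184],[287,185],[270,278],[287,277],[312.5,225]],.066)[:,:2]; print('w5 top',[(round(u@x,4),round(v@x,4)) for x in q])
q=cast(c,[[312.5,225]],.03)[0,:2]; print('w5 post28',u@q,v@q)
```

```text
post holes u,v [(np.float64(0.3063), np.float64(-0.3709)), (np.float64(0.2481), np.float64(-0.428)), (np.float64(0.3638), np.float64(-0.4289))]
w6 top [(np.float64(0.3364), np.float64(-0.4076)), (np.float64(0.3459), np.float64(-0.4072)), (np.float64(0.3472), np.float64(-0.4272))]
w5 top [(np.float64(0.3378), np.float64(-0.3928)), (np.float64(0.3459), np.float64(-0.3933)), (np.float64(0.3369), np.float64(-0.4465)), (np.float64(0.3463), np.float64(-0.4459)), (np.float64(0.3595), np.float64(-0.415))]
w5 post28 0.36301340223617556 -0.42884027254636237
```

```bash
python3 -c "
from h import *
print(job_done())"
```

```text
the job is handed in; nothing more can be done
None
```

The job is handed in, but no verdict came back: the spacer stands upright and free in the gap by post_28, and the shut fingers hold the tile on its stop (TCP at 30 mm) with about 12 N at the wrist.

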